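# Fit the sleeve and set the clamp screw of a measuring module

### The arm

A 7-joint arm with a two-finger parallel gripper is mounted at the origin on the work surface. World frame = base frame: x ahead of the robot, y to its left, z up, the work surface at z = 0. Lengths are in m, angles in rad, forces in N, time in s.
With the tool pointing down it reaches from about 0.425 to 0.825 m from the base axis. Payload 3.6 kg.
Tool frame: the origin (TCP) lies at the very end of the fingers, on their centre line; the grasp point (between the pads) lies 19 mm behind it; z points along the fingers, x is the direction in which the jaws open and shut, and the axes are right-handed (so a half turn about z gives the same grasp; the last joint's range is limited). The gripper opens to 85 mm and grips with 20 to 120 N. Pads are 22 mm wide; open, the fingers measure 114 mm over their backs; the gripper's body (76 mm by 85 mm) begins 54 mm behind the grasp point. The pads swing forward as they close: fully open they stand 13 mm farther back than shut.
Start: joints at [-1.181, 0.615, -0.013, 1.423, 0.008, 1.103, -0.04], TCP at [0.263, 0.595, 0.231] pointing down, gripper open.
Joint ranges: [-3.12, 3.12], [-0.3, 2.06], [-1.34, 1.32], [0.26, 2.42], [-1.36, 4.5], [0.01, 1.98], [-2.84, 2.84]. Speed limits (rad/s): [2.79, 2.79, 3.14, 3.14, 3.14, 3.14, 3.14].

### API

Orientations are given as a unit quaternion [x, y, z, w].
In Python, from rig import get_obs, imaging, ticket gives the robot as it stands.
- The arm moves only by the tool step_arm, never from a script. Its argument "rows" is a list of rows, each an object of numbers: "hand": the finger opening in mm, from 0 to 85.4; "x", "y", "z": the shift along the world's x, y, z in units of 30 mm (1.0 is 30 mm); "wx", "wy", "wz": the turn, a rotation vector about the world's x, y, z in units of 5 degrees (1.0 is 5 degrees). A call has 1 to 12 rows; each row is the pose to reach, as a shift and turn from the pose commanded when the call began; what a row does not reach only later rows make up. A row lasts 1/12 s, in which the tool goes at most 41.7 mm and 7.16 degrees, less where a joint would pass 70% of its speed; a pose out of reach is approached as far as the arm can. A call with a gripper value outside its range is refused whole. The fingers move at their own pace and stop on an object; "force" is the grip in N (left out, the last holds). Time passes only in rows, so rows that repeat a pose let the fingers close. It gives the time, the measured TCP pose, the force and the opening at its end, in the units of the state.
- get_obs(): the state, without advancing time (a new reading comes with each control period).
- imaging.get_image(name): name is "scene" or "top" or "wrist"; returns a dict with "pixels" (480x640x3 uint8, red, green, blue), "fx", "fy", "cx", "cy" (pixels), "extrinsics" (4x4, takes a point from camera to world coordinates). Camera axes: x right, y down, z forward; pixel columns grow to the right and rows downward; lengths in m; the calibration is good to about 2 mm. A picture is of the moment at which its call begins. There is no depth.
- ticket.close_job(): hands the job in, once; it reports no verdict.
The state is a dict: "t": time; "joint_pos": joint angles; "qd": joint speeds; "joint_efforts": joint torques, N m; "tool_pos": TCP position; "tcp_rot": TCP orientation; "wrist_force": force on the tool from outside, world axes, zero at the start; "ft_torque": the same for the moment, N m; "opening": opening from 0.0 (shut) to 1.0 (fully open).
Only numpy, scipy, OpenCV 4.12 (cv2) and the standard library are available. Lean on these libraries where they do the work, as an engineer would, in place of code of your own. Each camera call takes 0.05 s, during which the arm holds its last target.

### The job

Of the three adapter sleeves on the bench, put the one that fits the measuring module's well without slack into the well, tube down, until its flange lies flat on the deck. Then turn the clamp screw clockwise until it seats against its stop, back it off a quarter turn, and finish while still holding the screw's head in the gripper, without letting go. Leave the other two sleeves and everything else on the bench where they are.

Things in the scene. Friction and masses are not known exactly. Their poses are not given: they have to be found in the camera images.
- module: White measuring module, a fixed block 170 mm (x) by 210 mm (y) by 60 mm tall with a flat aluminium deck on top. Origin under it at table level; its y axis runs from the clamp screw to the well (screw axis at y = -45 mm, well axis at y = +35 mm, both x = 0), z up. The casing spans y = -120 to +90 mm.
- well_mouth (a point): Centre of the mouth of the round well, at deck height (60 mm above the table). The well is a 26 mm wide hole, 26 mm deep, slightly chamfered; a sleeve's tube goes down into it until the flange lies on the deck. z up.
- clamp_screw (a joint): Angle (rad) of the upright clamp screw on the module's deck, 80 mm from the well. 0 = seated against its stop; it grows anticlockwise seen from above, to 3.3. Tightening is clockwise from above. It starts 2.4 to 3.0 open and stays where it is left (stiff, about 0.1 N m; it does not rise or sink).
- cam_rim (a point): Middle of the rim of the screw's flat steel cam plate, a sector of 66 mm radius spanning about 110 degrees that turns with the screw, 7 to 12 mm above the deck. At the start it is clear of the well; from about 2.0 rad down to 0 it covers the edge of the seated sleeve's flange with 2 mm to spare.
- screw_grip (a point): Point to grip on the clamp screw: on its axis, 96 mm above the table. The head is a black upright wing 12 mm thick, 44 mm long, from 74 to 110 mm above the table. This frame turns with the screw: the wing is long along y and is pinched along x; z up. Seated, the wing points at the well (module's y axis); a quarter turn open it stands across that line.
- sleeve_18: Aluminium adapter sleeve with an open bore, standing upright. Tube diameter 18 mm all along; a 42 mm wide, 5 mm thick flange sits 22 to 27 mm above the underside; above it a 18 mm wide, 32 mm tall neck to grip; 59 mm tall in all, about 60 g. Origin at the centre of the underside, z up the tube. Too thin: it would be loose in the well.
- sleeve_24: Aluminium adapter sleeve with an open bore, standing upright. Tube diameter 24 mm all along; a 42 mm wide, 5 mm thick flange sits 22 to 27 mm above the underside; above it a 24 mm wide, 32 mm tall neck to grip; 59 mm tall in all, about 80 g. Origin at the centre of the underside, z up the tube. The one that fits the 26 mm well.
- sleeve_24_flange (a point): Centre of the underside of the 24 mm sleeve's flange, 22 mm above the sleeve's underside; it meets the mouth of the well when the sleeve is fully home.
- sleeve_30: Aluminium adapter sleeve with an open bore, standing upright. Tube diameter 30 mm all along; a 42 mm wide, 5 mm thick flange sits 22 to 27 mm above the underside; above it a 30 mm wide, 32 mm tall neck to grip; 59 mm tall in all, about 100 g. Origin at the centre of the underside, z up the tube. Too thick: it does not enter the well.
- vial: Bystander: small capped vial, 26 mm wide, 50 mm tall; origin under its centre.
- reagent: Bystander: amber bottle with a white cap, 52 mm wide, 85 mm tall; origin under its centre.
- collar: Bystander: loose aluminium ring, 40 mm wide, 12 mm high; origin under its centre.
- tip_box: Bystander: white plastic box 85 x 120 x 50 mm tall; origin under its centre.
- marker: Bystander: black pen 130 mm long, 13 mm high, lying on the table, long along its x axis.
- tube_rack: Bystander: white rack with capped test tubes, 60 x 206 mm, 94 mm tall; origin under its centre.
Things that resemble listed ones, but are neither listed nor needed, are in the scene too. What is shaped like the sleeve_30 but red or yellow is not meant. Leave any green look-alike of the sleeve_24 alone.

How it is judged:
On the way, in this order (a step that is already met when the one before it is completed fails the run):
1. the 24 mm sleeve is fully home in the well and let go (distance between sleeve_24_flange and well_mouth below 0.004 m and angle between sleeve_24's own z axis and vertical below 0.06 rad and contact force between the fingers and sleeve_24 below 0.2 N), for 0.2 s.
2. the clamp screw is turned clockwise until it seats, with the sleeve home (distance between sleeve_24_flange and well_mouth below 0.004 m and angle between sleeve_24's own z axis and vertical below 0.06 rad and value of joint clamp_screw below 0.08 rad), for 0.2 s.
At the end, for the whole second after the job is handed in: The 24 mm sleeve is upright and home in the well (within 4 mm); the screw, once seated, is 1.57 rad open (give or take 0.25) and still; the fingers hold its head (over 3 N, grasp point within 35 mm of the grip point); the other sleeves stand upright over 60 mm from the well (distance between sleeve_24_flange and well_mouth below 0.004 m and angle between sleeve_24's own z axis and vertical below 0.06 rad and value of joint clamp_screw between 1.32 and 1.82 rad and velocity of joint clamp_screw between -0.05 and 0.05 rad/s and contact force between the fingers and clamp_screw above 3 N and distance between the grasp point and screw_grip below 0.035 m and horizontal distance between each of sleeve_18, sleeve_30 and well_mouth above 0.06 m and angle between each of sleeve_18, sleeve_30's own z axis and vertical below 0.1 rad); the arm keeps its last pose, push and grip.
It fails at once if another sleeve or a bystander is moved more than 40 mm (distance of any of sleeve_18, sleeve_30, vial, reagent, collar, tip_box, marker, tube_rack from where it was at the start of the episode above 0.04 m).
It also fails if it takes over 61 s, if anything falls off the work surface, if the arm or the gripper's body presses on something with over 40 N, if the wrist force passes 120 N, or if a joint passes its speed limit or range.

## Working session

There is one attempt and no reset: what is moved stays moved. The work goes in short steps, Python scripts to look and compute and a tool call to move; the robot and the scene stay as the last step left them, time stands still between calls to the robot, and variables do not carry over. Pictures are saved under pics/ and viewed, and the job is handed in when it is done.

Besides the shell and the picture viewer there is one more tool, called by a JSON object that holds its "op" and its "data", one argument or row to a line. step_arm: Moves the arm, as the interface text tells. Its arguments: {"type":"object","properties":{"rows":{"type":"array","items":{"type":"object","properties":{"hand":{"type":"number"},"x":{"type":"number"},"y":{"type":"number"},"z":{"type":"number"},"wx":{"type":"number"},"wy":{"type":"number"},"wz":{"type":"number"}}}},"force":{"type":"number"}},"required":["rows"]}

```bash
mkdir -p pics; ls
python3 - <<'E'
from rig import get_obs, imaging
import cv2,numpy as np,pickle
o=get_obs();print({k:np.round(v,3) for k,v in o.items()})
for n in("scene","top","wrist"):
    im=imaging.get_image(n);cv2.imwrite(f"pics/{n}0.png",im["pixels"][:,:,::-1]);pickle.dump(im,open(f"{n}0.pkl","wb"))
    print(n,im["fx"],im["fy"],im["cx"],im["cy"],np.round(im["extrinsics"],3).tolist())
E
```

```text
pics
{'t': np.float64(0.0), 'joint_pos': array([-1.182,  0.616, -0.013,  1.425,  0.008,  1.103, -0.04 ]), 'qd': array([-0.001,  0.002,  0.001, -0.   , -0.001,  0.001,  0.002]), 'joint_efforts': array([ 0.0000e+00, -4.6921e+01,  2.5900e-01, -1.7104e+01,  1.0000e-02,
        1.0000e-02, -0.0000e+00]), 'tool_pos': array([0.262, 0.594, 0.23 ]), 'tcp_rot': array([ 0.838,  0.546, -0.001,  0.001]), 'wrist_force': array([ 0.088, -0.014,  0.37 ]), 'ft_torque': array([-0.013,  0.022,  0.007]), 'opening': np.float64(1.0)}
scene 613.730675168809 613.730675168809 315.3025230784306 241.75453766535182 [[0.435, 0.554, -0.71, 1.385], [0.9, -0.253, 0.354, -0.281], [0.016, -0.793, -0.609, 0.803], [0.0, 0.0, 0.0, 1.0]]
top 502.30054212981327 502.30054212981327 321.5628376999935 242.80013756571816 [[-0.003, -0.985, 0.17, 0.405], [-1.0, 0.004, 0.005, 0.124], [-0.005, -0.17, -0.985, 1.02], [0.0, 0.0, 0.0, 1.0]]
wrist 424.7330795851977 424.7330795851977 322.7513722728942 240.22081976628974 [[0.403, 0.874, 0.272, 0.193], [0.915, -0.384, -0.123, 0.626], [-0.003, 0.299, -0.954, 0.373], [0.0, 0.0, 0.0, 1.0]]
```

View pics/top0.png

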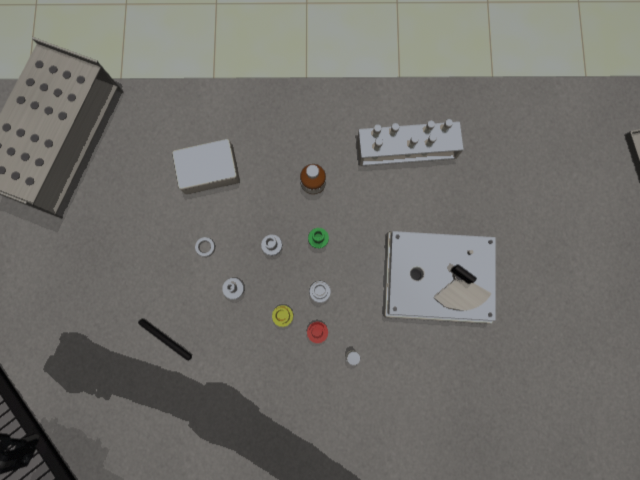

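View pics/scene0.png

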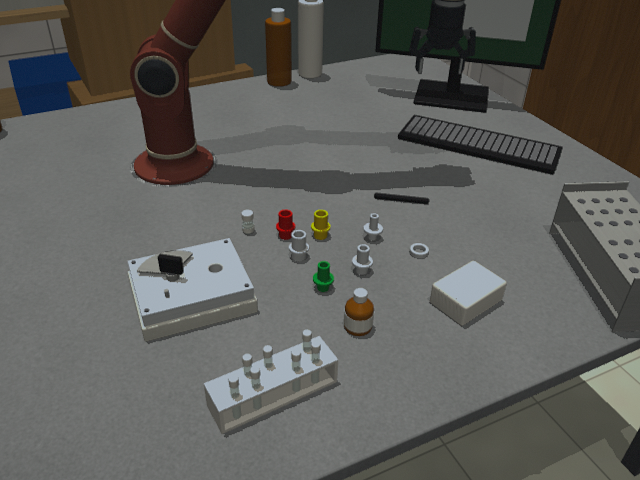

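View pics/wrist0.png

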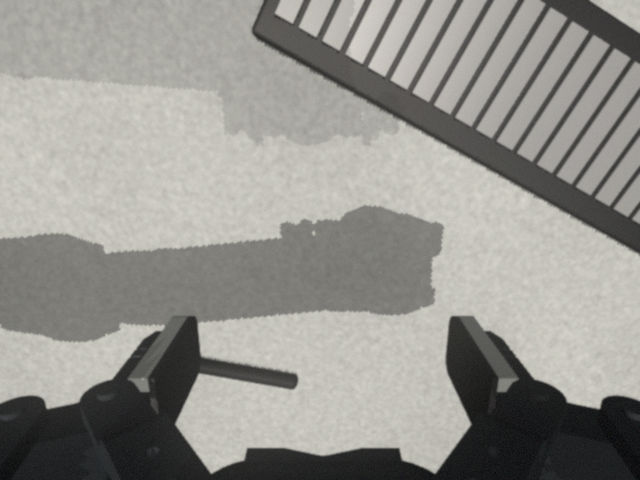

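Run:
```python
import cv2
t=cv2.imread("pics/top0.png");s=cv2.imread("pics/scene0.png")
a=cv2.resize(t[220:345,190:370],None,fx=4.4,fy=4.4,interpolation=cv2.INTER_CUBIC)
b=cv2.resize(s[195:300,270:420],None,fx=5,fy=5,interpolation=cv2.INTER_CUBIC)
c=cv2.resize(t[225:330,380:500],None,fx=5,fy=5,interpolation=cv2.INTER_CUBIC)
for n,i in zip("abc",(a,b,c)): cv2.imwrite(f"pics/crop_{n}.png",i)
```

```text
(no output)
```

View pics/crop_a.png

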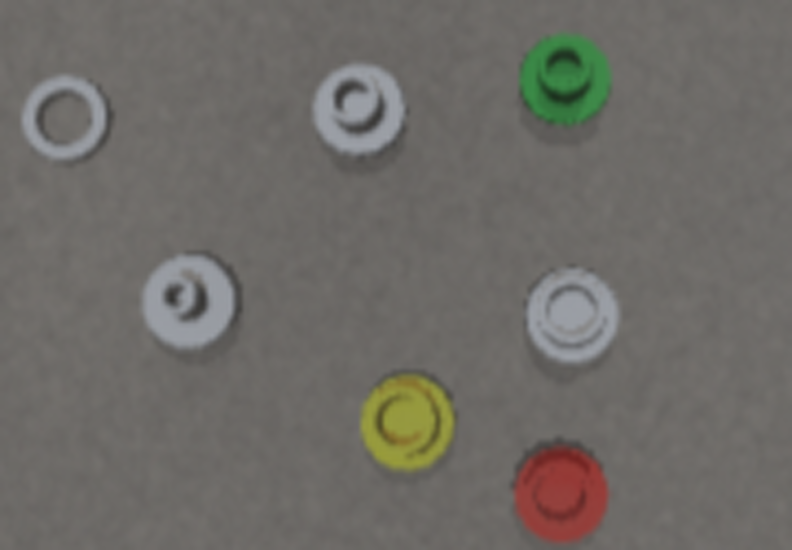

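View pics/crop_b.png

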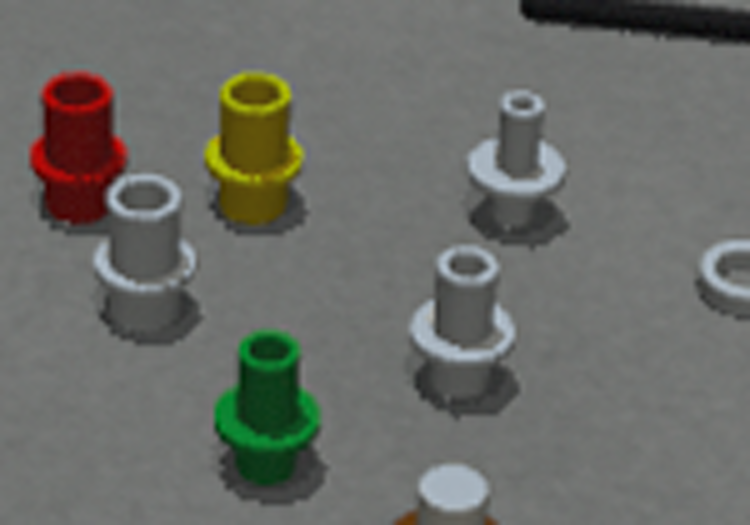

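View pics/crop_c.png

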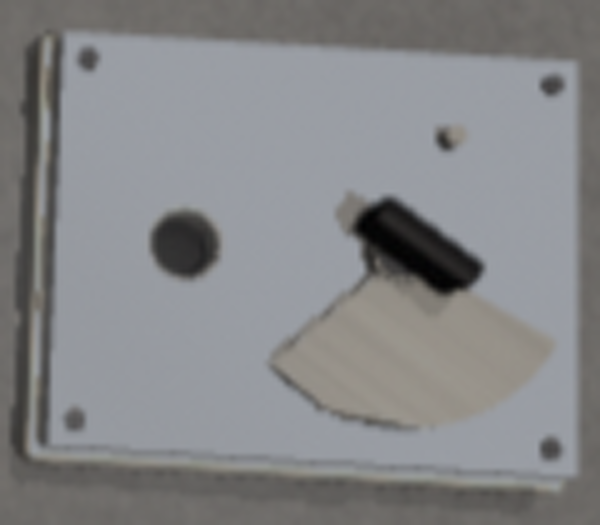

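```bash
cat > h.py <<'E'
import numpy as np,pickle,cv2
def ray(im,u,v,z):
    E=im["extrinsics"];d=E[:3,:3]@np.array([(u-im["cx"])/im["fx"],(v-im["cy"])/im["fy"],1.]);o=E[:3,3]
    return o+d*(z-o[2])/d[2]
def proj(im,p):
    E=im["extrinsics"];c=E[:3,:3].T@(np.array(p)-E[:3,3]);return im["fx"]*c[0]/c[2]+im["cx"],im["fy"]*c[1]/c[2]+im["cy"]
def blobs(mask,amin):
    cs,_=cv2.findContours(mask.astype(np.uint8),cv2.RETR_EXTERNAL,cv2.CHAIN_APPROX_NONE)
    return [c for c in cs if cv2.contourArea(c)>amin]
def circ(im,c,z):
    P=np.array([ray(im,u,v,z)[:2] for u,v in c[:,0,:]]);e=cv2.fitEllipse(P.astype(np.float32)*1000);return e
E
python3 - <<'E'
from h import *
im=pickle.load(open("top0.pkl","rb"));p=im["pixels"].astype(int);g=p.mean(2);
hsv=cv2.cvtColor(im["pixels"],cv2.COLOR_RGB2HSV)
for (u,v) in [(233,289),(271,245),(320,292),(319,238)]: print(u,v,p[v-12:v+13:4,u].tolist() if u==271 else '')
m=(g>135)
for c in blobs(m,100):
    x,y,w,h=cv2.boundingRect(c)
    if w<40 and 200<x<340 and 225<y<320: print("fl",(x,y,w,h),[np.round(q,1) for q in circ(im,c,.027)])
d=(g<95)
for c in blobs(d[225:330,380:500],30):
    c=c+[380,225];print("dark",cv2.boundingRect(c),cv2.contourArea(c),[np.round(q,1) for q in circ(im,c,.06)])
s=pickle.load(open("scene0.pkl","rb"));g=s["pixels"].mean(2)
E
```

```text
233 289 
271 245 [[107, 105, 102], [149, 152, 158], [138, 141, 146], [154, 158, 165], [70, 69, 67], [152, 156, 163], [90, 88, 85]]
320 292 
319 238 
fl (310, 281, 20, 21) [array([478.9, 132.5]), array([38.1, 38.6]), np.float64(120.9)]
fl (223, 278, 20, 21) [array([486.1, 305.2]), array([38.5, 38.8]), np.float64(113.1)]
fl (261, 235, 21, 20) [array([573.9, 229.8]), array([38.4, 38.8]), np.float64(8.2)]
dark (435, 321, 52, 7) 124.0 [array([ 414.7, -138.2]), array([  7., 118.]), np.float64(176.8)]
dark (410, 268, 14, 13) 114.5 [array([510. , -53.7]), array([22.5, 24.4]), np.float64(159.1)]
dark (450, 265, 27, 19) 261.0 [array([ 508.3, -140.4]), array([25.9, 51.2]), np.float64(151.8)]
dark (388, 232, 4, 82) 45.0 [array([514.3,  -2.2]), array([  2.9, 143.2]), np.float64(86.6)]
dark (382, 232, 26, 91) 222.0 [array([372.8,  36.3]), array([ 83.4, 137.6]), np.float64(0.0)]
```

Run:
```python
from h import *
im=pickle.load(open("top0.pkl","rb"));g=im["pixels"].mean(2);s=pickle.load(open("scene0.pkl","rb"))
# deck: bluish bright
p=im["pixels"].astype(int)
m=((p[:,:,2]-p[:,:,0]>3)&(g>125));m[:, :380]=0;m[:,505:]=0;m[:225]=0;m[335:]=0
m=cv2.morphologyEx(m.astype(np.uint8),cv2.MORPH_CLOSE,np.ones((5,5)))
c=max(blobs(m,500),key=cv2.contourArea)
P=np.array([ray(im,u,v,.06)[:2] for u,v in c[:,0]])*1000
r=cv2.minAreaRect(P.astype(np.float32));print("deck",r,cv2.boxPoints(r).round(1).tolist())
# bolts
for u,v in [(397.6,236.7),(490.4,242),(395,309),(490.2,314.8)]: print(ray(im,u,v,.06).round(4))
sc=s["pixels"];gs=sc.mean(2)
d=gs<100;x0,y0=195,250
for c in blobs(d[250:285,195:240],20):
    c=c+[x0,y0];print("well scene",cv2.boundingRect(c),[np.round(q,1) for q in circ(s,c,.06)])
print(proj(s,(.51,-.054,.06)),proj(s,(.574,.23,.059)),proj(s,(.574,.23,.027)))
cv2.imwrite("pics/crop_d.png",cv2.resize(sc[215:340,110:270,::-1],None,fx=4.5,fy=4.5,interpolation=cv2.INTER_CUBIC))
```

```text
deck ((506.422119140625, -100.74110412597656), (205.79644775390625, 162.71067810058594), 86.47408294677734) [[418.8999938964844, -198.39999389648438], [581.2999877929688, -208.39999389648438], [594.0, -3.0], [431.5, 7.0]]
[ 0.582  -0.0196  0.06  ]
[ 0.5708 -0.1989  0.06  ]
[ 0.4426 -0.0106  0.06  ]
[ 0.4312 -0.1901  0.06  ]
well scene (209, 265, 13, 7) [array([511.8, -54.9]), array([18.9, 24.1]), np.float64(158.6)]
(np.float64(215.0156595897747), np.float64(267.3310087894438)) (np.float64(363.48302717045004), np.float64(248.02931118476224)) (np.float64(362.45858143041943), np.float64(260.60689275059894))
```

View pics/crop_d.png

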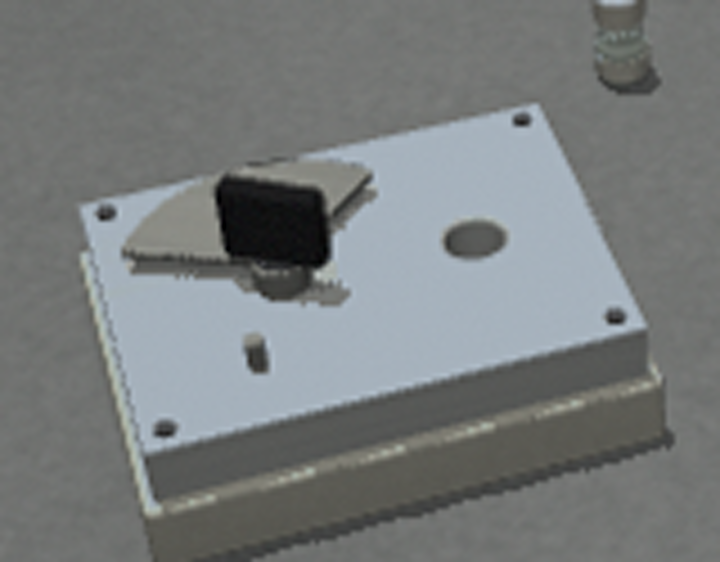

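Seen: grey sleeves in the top image at (233,289), thin neck (18), at (271,245), neck/flange ≈ 0.57 (24), and at (320,292), neck/flange ≈ 0.73 (30). Green (319,238), yellow (283,316) and red (318,332) are decoys. The target is (271,245) → world (0.574, 0.230). The crop confirms it: scene crop ratio 60/103 = 0.58, and it projects to scene (362,260) as seen. The well is at (0.510,-0.0545), the screw at about (0.505,-0.134), and the wing is about 2.5 rad open.

{"op": "step_arm", "data": {
  "rows": [
    {"x": 10.4,"y": -12.13,"z": 0,"wz": -14,"hand": 50},
    {"x": 10.4,"y": -12.13,"z": 0,"wz": -14,"hand": 50},
    {"x": 10.4,"y": -12.13,"z": 0,"wz": -14,"hand": 50},
    {"x": 10.4,"y": -12.13,"z": 0,"wz": -14,"hand": 50},
    {"x": 10.4,"y": -12.13,"z": 0,"wz": -14,"hand": 50},
    {"x": 10.4,"y": -12.13,"z": 0,"wz": -14,"hand": 50},
    {"x": 10.4,"y": -12.13,"z": 0,"wz": -14,"hand": 50},
    {"x": 10.4,"y": -12.13,"z": 0,"wz": -14,"hand": 50},
    {"x": 10.4,"y": -12.13,"z": 0,"wz": -14,"hand": 50},
    {"x": 10.4,"y": -12.13,"z": 0,"wz": -14,"hand": 50},
    {"x": 10.4,"y": -12.13,"z": 0,"wz": -14,"hand": 50},
    {"x": 10.4,"y": -12.13,"z": 0,"wz": -14,"hand": 50}
  ]
}}

```text
invalid input
```

{"op": "step_arm", "data": {
  "rows": [
    {"x": 1.0,"y": -1.0,"z": 0.0,"wx": 0.0,"wy": 0.0,"wz": -1.0,"hand": 50.0}
  ],
  "force": 40
}}

```text
t: 0.23
tool_pos: [0.2817, 0.5719, 0.2302]
tcp_rot: [0.857, 0.515, -0.002, -0.005]
wrist_force: [-1.4, 1.9, -0.4]
opening: 0.885
```

{"op": "step_arm", "data": {
  "rows": [
    {"x": 9.4,"y": -11.13,"z": 0,"wx": 0,"wy": 0,"wz": -13,"hand": 50},
    {"x": 9.4,"y": -11.13,"z": 0,"wx": 0,"wy": 0,"wz": -13,"hand": 50},
    {"x": 9.4,"y": -11.13,"z": 0,"wx": 0,"wy": 0,"wz": -13,"hand": 50},
    {"x": 9.4,"y": -11.13,"z": 0,"wx": 0,"wy": 0,"wz": -13,"hand": 50},
    {"x": 9.4,"y": -11.13,"z": 0,"wx": 0,"wy": 0,"wz": -13,"hand": 50},
    {"x": 9.4,"y": -11.13,"z": 0,"wx": 0,"wy": 0,"wz": -13,"hand": 50},
    {"x": 9.4,"y": -11.13,"z": 0,"wx": 0,"wy": 0,"wz": -13,"hand": 50},
    {"x": 9.4,"y": -11.13,"z": 0,"wx": 0,"wy": 0,"wz": -13,"hand": 50},
    {"x": 9.4,"y": -11.13,"z": 0,"wx": 0,"wy": 0,"wz": -13,"hand": 50},
    {"x": 9.4,"y": -11.13,"z": 0,"wx": 0,"wy": 0,"wz": -13,"hand": 50},
    {"x": 9.4,"y": -11.13,"z": 0,"wx": 0,"wy": 0,"wz": -13,"hand": 50},
    {"x": 9.4,"y": -11.13,"z": 0,"wx": 0,"wy": 0,"wz": -13,"hand": 50}
  ],
  "force": 40
}}

```text
t: 1.23
tool_pos: [0.5779, 0.2231, 0.2312]
tcp_rot: [0.999, -0.039, 0.002, 0.003]
wrist_force: [-0.9, -1.3, -0.3]
opening: 0.583
```

Run:
```python
from rig import get_obs, imaging
from h import *
im=imaging.get_image("wrist");cv2.imwrite("pics/w1.png",im["pixels"][:,:,::-1]);pickle.dump(im,open("w1.pkl","wb"))
o=get_obs();print(o["t"],o["tool_pos"],o["tcp_rot"].round(4),o["qd"].round(3))
print(proj(im,(.574,.23,.059)),proj(im,(.574,.23,.027)))
```

```text
1.2833 [0.57565123 0.22720554 0.23095015] [ 9.993e-01 -3.670e-02  2.000e-04  1.100e-03] [-0.056 -0.008 -0.079  0.012 -0.03   0.005 -0.01 ]
(np.float64(314.96921421328966), np.float64(204.03540084946877)) (np.float64(315.4762950713475), np.float64(195.46275116996253))
```

View pics/w1.png

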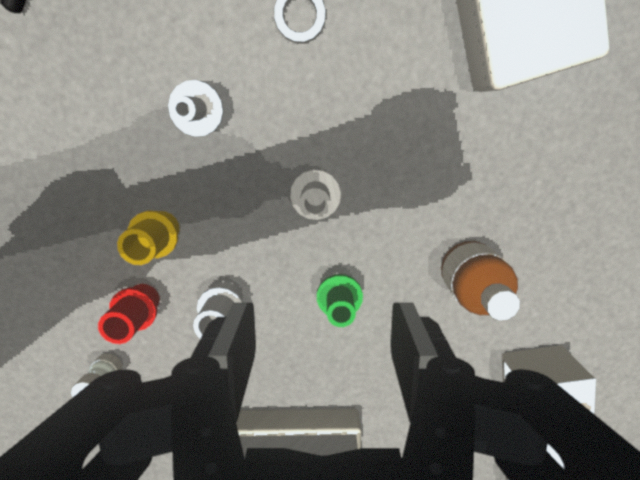

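{"op": "step_arm", "data": {
  "rows": [
    {"x": -0.03,"y": -0.03,"z": -1,"wx": 0,"wy": 0,"wz": 0,"hand": 50},
    {"x": -0.03,"y": -0.03,"z": -2,"wx": 0,"wy": 0,"wz": 0,"hand": 50},
    {"x": -0.03,"y": -0.03,"z": -3,"wx": 0,"wy": 0,"wz": 0,"hand": 50},
    {"x": -0.03,"y": -0.03,"z": -4,"wx": 0,"wy": 0,"wz": 0,"hand": 50},
    {"x": -0.03,"y": -0.03,"z": -5,"wx": 0,"wy": 0,"wz": 0,"hand": 50},
    {"x": -0.03,"y": -0.03,"z": -5.6,"wx": 0,"wy": 0,"wz": 0,"hand": 50},
    {"x": -0.03,"y": -0.03,"z": -6.2,"wx": 0,"wy": 0,"wz": 0,"hand": 50},
    {"x": -0.03,"y": -0.03,"z": -6.6,"wx": 0,"wy": 0,"wz": 0,"hand": 50},
    {"x": -0.03,"y": -0.03,"z": -6.6,"wx": 0,"wy": 0,"wz": 0,"hand": 50},
    {"x": -0.03,"y": -0.03,"z": -6.6,"wx": 0,"wy": 0,"wz": 0,"hand": 50},
    {"x": -0.03,"y": -0.03,"z": -6.6,"wx": 0,"wy": 0,"wz": 0,"hand": 50}
  ]
}}

```text
t: 2.2
tool_pos: [0.5737, 0.2312, 0.0344]
tcp_rot: [0.999, -0.033, 0.001, -0.001]
wrist_force: [1.6, 0.2, -0.4]
opening: 0.587
```

Run:
```python
from rig import get_obs, imaging
from h import *
o=get_obs();print(o["tool_pos"],o["tcp_rot"].round(4),o["wrist_force"].round(2))
im=imaging.get_image("wrist");cv2.imwrite("pics/w2.png",im["pixels"][:,:,::-1]);pickle.dump(im,open("w2.pkl","wb"))
```

```text
[0.57368436 0.23121944 0.03439267] [ 9.995e-01 -3.300e-02  9.000e-04 -6.000e-04] [ 1.58  0.21 -0.42]
```

View pics/w2.png

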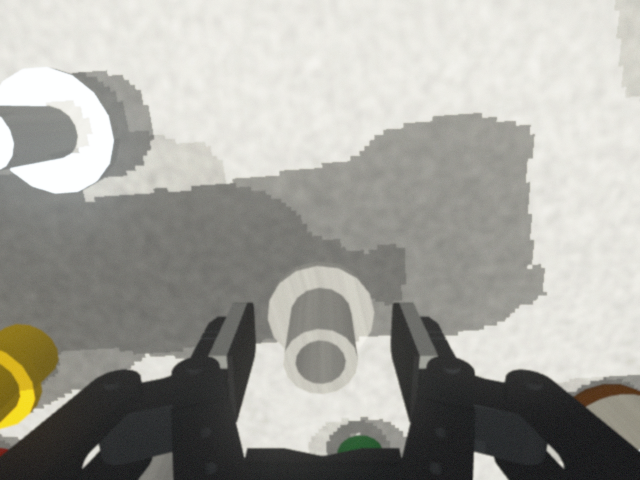

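The neck (top ring at (320,358)) is centred between the pads (253 to 393), so I'm closing.

{"op": "step_arm", "data": {
  "rows": [
    {"x": 0,"y": 0,"z": -0.05,"wx": 0,"wy": 0,"wz": 0,"hand": 30},
    {"x": 0,"y": 0,"z": -0.05,"wx": 0,"wy": 0,"wz": 0,"hand": 10},
    {"x": 0,"y": 0,"z": -0.05,"wx": 0,"wy": 0,"wz": 0,"hand": 10},
    {"x": 0,"y": 0,"z": -0.05,"wx": 0,"wy": 0,"wz": 0,"hand": 10},
    {"x": 0,"y": 0,"z": -0.05,"wx": 0,"wy": 0,"wz": 0,"hand": 10},
    {"x": 0,"y": 0,"z": -0.05,"wx": 0,"wy": 0,"wz": 0,"hand": 10},
    {"x": 0,"y": 0,"z": -0.05,"wx": 0,"wy": 0,"wz": 0,"hand": 10},
    {"x": 0,"y": 0,"z": -0.05,"wx": 0,"wy": 0,"wz": 0,"hand": 10}
  ],
  "force": 40
}}

```text
t: 2.92
tool_pos: [0.5735, 0.2306, 0.0327]
tcp_rot: [0.999, -0.033, 0.0, -0.0]
wrist_force: [-1.5, -0.1, 5.7]
opening: 0.262
```

Run:
```python
from rig import get_obs
o=get_obs();print(o["tool_pos"],o["tcp_rot"].round(4),o["wrist_force"].round(2),o["opening"]*85.4)
```

```text
[0.57350439 0.23059851 0.0327034 ] [ 9.994e-01 -3.330e-02  5.000e-04 -4.000e-04] [-1.47 -0.14  5.69] 22.36135386378743
```

{"op": "step_arm", "data": {
  "rows": [
    {"x": 0,"y": 0,"z": 1,"wx": 0,"wy": 0,"wz": 0,"hand": 10},
    {"x": 0,"y": 0,"z": 2,"wx": 0,"wy": 0,"wz": 0,"hand": 10},
    {"x": 0,"y": 0,"z": 3,"wx": 0,"wy": 0,"wz": 0,"hand": 10},
    {"x": 0,"y": 0,"z": 4,"wx": 0,"wy": 0,"wz": 0,"hand": 10},
    {"x": -0.43,"y": -1.9,"z": 4,"wx": 0,"wy": 0,"wz": 0,"hand": 10},
    {"x": -0.7,"y": -3.1,"z": 4,"wx": 0,"wy": 0,"wz": 0,"hand": 10},
    {"x": -0.96,"y": -4.3,"z": 4,"wx": 0,"wy": 0,"wz": 0,"hand": 10},
    {"x": -1.25,"y": -5.5,"z": 4,"wx": 0,"wy": 0,"wz": 0,"hand": 10},
    {"x": -1.53,"y": -6.8,"z": 4,"wx": 0,"wy": 0,"wz": 0,"hand": 10},
    {"x": -1.8,"y": -8,"z": 4,"wx": 0,"wy": 0,"wz": 0,"hand": 10},
    {"x": -2,"y": -9,"z": 4,"wx": 0,"wy": 0,"wz": 0,"hand": 10},
    {"x": -2.13,"y": -9.49,"z": 4,"wx": 0,"wy": 0,"wz": 0,"hand": 10}
  ]
}}

```text
t: 3.92
tool_pos: [0.5074, -0.0603, 0.1518]
tcp_rot: [0.999, -0.037, -0.0, 0.002]
wrist_force: [-0.0, 0.6, -0.5]
opening: 0.262
```

{"op": "step_arm", "data": {
  "rows": [
    {"x": 0,"y": 0,"z": 0,"wx": 0,"wy": 0,"wz": 0,"hand": 10},
    {"x": 0,"y": 0,"z": 0,"wx": 0,"wy": 0,"wz": 0,"hand": 10},
    {"x": 0,"y": 0,"z": 0,"wx": 0,"wy": 0,"wz": 0,"hand": 10}
  ]
}}

```text
t: 4.17
tool_pos: [0.5093, -0.0528, 0.1515]
tcp_rot: [0.999, -0.032, -0.0, -0.001]
wrist_force: [-0.2, 0.6, -1.0]
opening: 0.266
```

Run:
```python
from rig import get_obs, imaging
from h import *
o=get_obs();print(o["tool_pos"],o["tcp_rot"].round(4),o["wrist_force"].round(2),o["opening"]*85.4)
for n in("wrist","scene","top"):
    im=imaging.get_image(n);cv2.imwrite(f"pics/{n}3.png",im["pixels"][:,:,::-1]);pickle.dump(im,open(f"{n}3.pkl","wb"))
    print(n,proj(im,(.51,-.0545,.06)))
```

```text
[ 0.50934796 -0.05277313  0.15145675] [ 9.995e-01 -3.240e-02 -2.000e-04 -7.000e-04] [-0.24  0.65 -0.99] 22.692681838802837
wrist (np.float64(322.65191747108275), np.float64(249.7202470026892))
scene (np.float64(214.76080439234846), np.float64(267.40231935991824))
top (np.float64(416.90764393606554), np.float64(273.5283100823923))
```

View pics/wrist3.png

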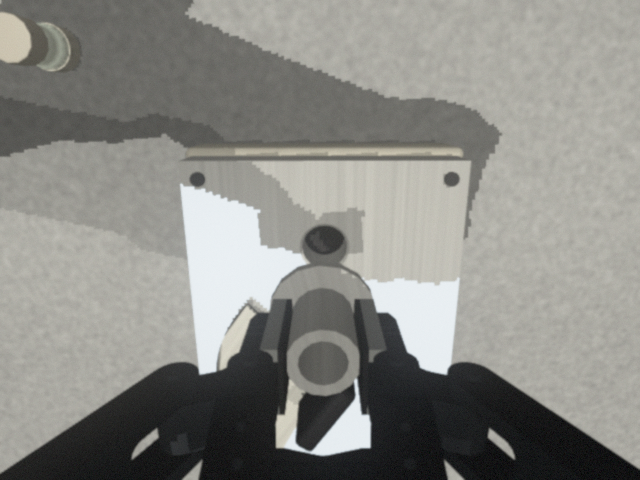

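View pics/scene3.png

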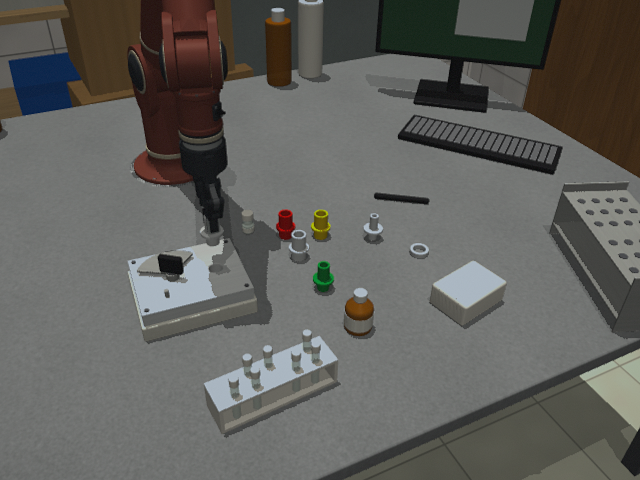

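Run:
```python
import cv2
t=cv2.imread("pics/wrist3.png")
cv2.imwrite("pics/w3z.png",cv2.resize(t[210:400,250:400],None,fx=4,fy=3,interpolation=cv2.INTER_CUBIC)[:600])
```

```text
(no output)
```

View pics/w3z.png

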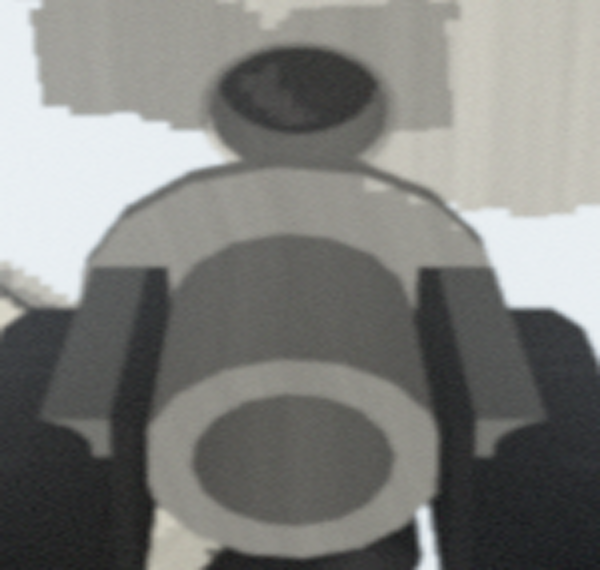

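Run:
```python
from h import *
im=pickle.load(open("wrist3.pkl","rb"));print(im["extrinsics"].round(3))
for c in [(.51,-.0545)]:
  for r in (.013,.014):
    P=np.array([proj(im,(c[0]+r*np.cos(a),c[1]+r*np.sin(a),.06)) for a in np.linspace(0,6.28,73)])
    print(r,"L",P[:,0].min(),"R",P[:,0].max(),"T",P[:,1].min(),"B",P[:,1].max())
for x,y in [(.51,-.0545),(.511,-.0545),(.51,-.0535)]: print(proj(im,(x,y,.06)))
# sleeve: rim ring top, bore
g=im["pixels"].mean(2)
# ring top centre & flange at z: sleeve top z = tool_z + (.059-.0327)
zt=.1515+.0263
print("ring centre at", ray(im,323.2,210+459/3,zt))
# flange top rim back point
zf=.1515-.0327+.027
print("flange back edge",ray(im,323,210+166/3,zf), "L/R edges widest?")
```

```text
[[ 0.998 -0.061 -0.018  0.515]
 [-0.064 -0.953 -0.296  0.024]
 [ 0.001  0.297 -0.955  0.294]
 [ 0.     0.     0.     1.   ]]
0.013 L 300.32037564403316 R 344.96333682839526 T 228.21704652782034 B 270.56181090483267
0.014 L 298.6017915677962 R 346.67878218789406 T 226.53468052221783 B 272.13851139958035
(np.float64(322.65191747108275), np.float64(249.7202470026892))
(np.float64(324.36618338350377), np.float64(249.61624890221177))
(np.float64(322.54229992540775), np.float64(248.0928661190029))
ring centre at [ 0.51025165 -0.05273458  0.1778    ]
flange back edge [ 0.51154836 -0.03190194  0.1458    ] L/R edges widest?
```

{"op": "step_arm", "data": {
  "rows": [
    {"x": 0.04,"y": 0,"z": -1,"wx": 0,"wy": 0,"wz": 0,"hand": 10},
    {"x": 0.04,"y": 0,"z": -1,"wx": 0,"wy": 0,"wz": 0,"hand": 10},
    {"x": 0.04,"y": 0,"z": -1,"wx": 0,"wy": 0,"wz": 0,"hand": 10},
    {"x": 0.04,"y": 0,"z": -1,"wx": 0,"wy": 0,"wz": 0,"hand": 10},
    {"x": 0.04,"y": 0,"z": -1,"wx": 0,"wy": 0,"wz": 0,"hand": 10},
    {"x": 0.04,"y": 0,"z": -1,"wx": 0,"wy": 0,"wz": 0,"hand": 10}
  ]
}}

```text
t: 4.82
tool_pos: [0.511, -0.0543, 0.1228]
tcp_rot: [0.999, -0.033, 0.001, 0.0]
wrist_force: [0.9, -0.5, -1.0]
opening: 0.267
```

Run:
```python
from rig import get_obs, imaging
from h import *
o=get_obs();print(o["tool_pos"],o["tcp_rot"].round(4),o["wrist_force"].round(2),o["qd"].round(3))
for n in("wrist","scene"):
    im=imaging.get_image(n);cv2.imwrite(f"pics/{n}4.png",im["pixels"][:,:,::-1]);pickle.dump(im,open(f"{n}4.pkl","wb"))
    if n=="wrist":
        r=.01275;P=np.array([proj(im,(.51+r*np.cos(a),-.0545+r*np.sin(a),.06)) for a in np.linspace(0,6.28,73)])
        print("L",P[:,0].min(),"R",P[:,0].max(),"T",P[:,1].min())
        cv2.imwrite("pics/w4z.png",cv2.resize(im["pixels"][210:400,250:400,::-1],None,fx=4,fy=3,interpolation=cv2.INTER_CUBIC))
        d=proj(im,(.51,-.0545,.06));e=proj(im,(.511,-.0545,.06));f=proj(im,(.51,-.0535,.06));print(d,e,f)
    else: cv2.imwrite("pics/s4z.png",cv2.resize(im["pixels"][200:340,120:270,::-1],None,fx=4,fy=4,interpolation=cv2.INTER_CUBIC))
```

```text
[ 0.5110425  -0.05434308  0.12280552] [ 9.994e-01 -3.320e-02  9.000e-04  0.000e+00] [ 0.9  -0.49 -1.01] [ 0.004  0.    -0.002  0.005  0.    -0.001  0.001]
L 294.2471788621456 R 343.59190307051466 T 241.04430178651384
(np.float64(318.93428655750705), np.float64(264.5802872866715)) (np.float64(320.8655288680504), np.float64(264.45991017523664)) (np.float64(318.8026208977418), np.float64(262.7673993930541))
```

View pics/w4z.png

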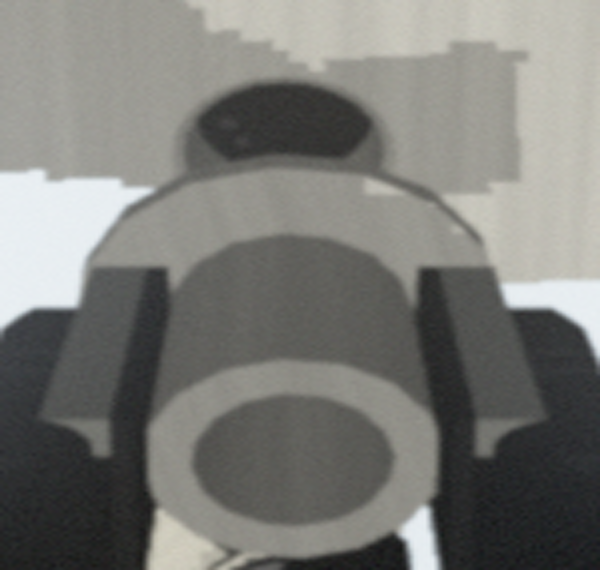

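View pics/s4z.png

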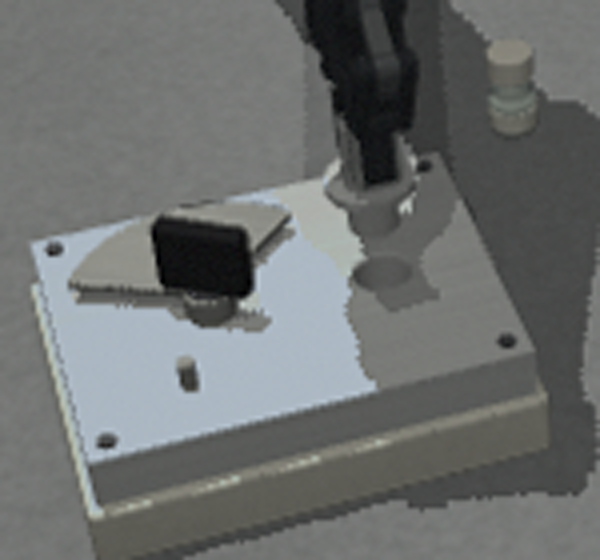

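Run:
```python
from h import *
s=pickle.load(open("scene4.pkl","rb"))
def ext(c,z,r):
    P=np.array([proj(s,(c[0]+r*np.cos(a),c[1]+r*np.sin(a),z)) for a in np.linspace(0,6.28,145)]);P=(P-[120,200])*4
    return "L %.1f R %.1f T %.1f B %.1f"%(P[:,0].min(),P[:,0].max(),P[:,1].min(),P[:,1].max())
print("tube bottom pred",ext((.5110,-.0543),.0901,.012))
print("flange under pred",ext((.5110,-.0543),.1121,.021))
print("flange top pred",ext((.5110,-.0543),.1171,.021))
print("well pred -.052",ext((.5104,-.052),.06,.013))
print("well pred -.0545",ext((.5104,-.0545),.06,.013))
c=cv2.resize(s["pixels"][235:280,195:230,::-1],None,fx=13,fy=13,interpolation=cv2.INTER_CUBIC);cv2.imwrite("pics/s4zz.png",cv2.convertScaleAbs(c,alpha=1.5))
```

```text
tube bottom pred L 348.5 R 400.9 T 204.6 B 237.1
flange under pred L 324.1 R 417.0 T 155.4 B 211.8
flange top pred L 323.0 R 416.2 T 146.7 B 203.1
well pred -.052 L 356.5 R 412.3 T 251.1 B 286.6
well pred -.0545 L 351.3 R 407.2 T 252.5 B 288.0
```

View pics/s4zz.png

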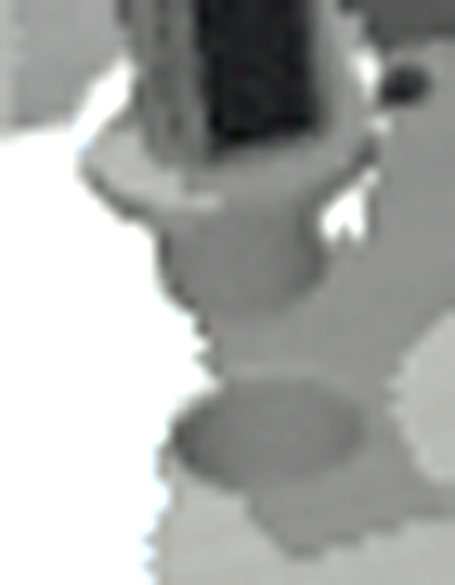

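{"op": "step_arm", "data": {
  "rows": [
    {"x": -0.02,"y": 0.067,"z": -0.3,"wx": 0,"wy": 0,"wz": 0,"hand": 10},
    {"x": -0.02,"y": 0.067,"z": -0.6,"wx": 0,"wy": 0,"wz": 0,"hand": 10},
    {"x": -0.02,"y": 0.067,"z": -0.85,"wx": 0,"wy": 0,"wz": 0,"hand": 10},
    {"x": -0.02,"y": 0.067,"z": -0.95,"wx": 0,"wy": 0,"wz": 0,"hand": 10},
    {"x": -0.02,"y": 0.067,"z": -1.0,"wx": 0,"wy": 0,"wz": 0,"hand": 10},
    {"x": -0.02,"y": 0.067,"z": -1.05,"wx": 0,"wy": 0,"wz": 0,"hand": 10},
    {"x": -0.02,"y": 0.067,"z": -1.1,"wx": 0,"wy": 0,"wz": 0,"hand": 10},
    {"x": -0.02,"y": 0.067,"z": -1.15,"wx": 0,"wy": 0,"wz": 0,"hand": 10},
    {"x": -0.02,"y": 0.067,"z": -1.15,"wx": 0,"wy": 0,"wz": 0,"hand": 10}
  ]
}}

```text
t: 5.67
tool_pos: [0.5098, -0.0525, 0.0867]
tcp_rot: [0.999, -0.033, -0.0, 0.0]
wrist_force: [0.6, -0.7, -0.9]
opening: 0.262
```

It went 6 mm in with no contact force; continuing down.

{"op": "step_arm", "data": {
  "rows": [
    {"x": 0,"y": 0,"z": -0.1,"wx": 0,"wy": 0,"wz": 0,"hand": 10},
    {"x": 0,"y": 0,"z": -0.2,"wx": 0,"wy": 0,"wz": 0,"hand": 10},
    {"x": 0,"y": 0,"z": -0.3,"wx": 0,"wy": 0,"wz": 0,"hand": 10},
    {"x": 0,"y": 0,"z": -0.4,"wx": 0,"wy": 0,"wz": 0,"hand": 10},
    {"x": 0,"y": 0,"z": -0.48,"wx": 0,"wy": 0,"wz": 0,"hand": 10},
    {"x": 0,"y": 0,"z": -0.54,"wx": 0,"wy": 0,"wz": 0,"hand": 10},
    {"x": 0,"y": 0,"z": -0.56,"wx": 0,"wy": 0,"wz": 0,"hand": 10},
    {"x": 0,"y": 0,"z": -0.56,"wx": 0,"wy": 0,"wz": 0,"hand": 10},
    {"x": 0,"y": 0,"z": -0.56,"wx": 0,"wy": 0,"wz": 0,"hand": 10}
  ]
}}

```text
t: 6.42
tool_pos: [0.5098, -0.0524, 0.0708]
tcp_rot: [0.999, -0.033, 0.0, -0.0]
wrist_force: [-1.7, -0.1, 2.0]
opening: 0.268
```

{"op": "step_arm", "data": {
  "rows": [
    {"x": 0,"y": 0,"z": 0,"wx": 0,"wy": 0,"wz": 0,"hand": 45},
    {"x": 0,"y": 0,"z": 0,"wx": 0,"wy": 0,"wz": 0,"hand": 45},
    {"x": 0,"y": 0,"z": 0,"wx": 0,"wy": 0,"wz": 0,"hand": 45},
    {"x": 0,"y": 0,"z": 0,"wx": 0,"wy": 0,"wz": 0,"hand": 45},
    {"x": 0,"y": 0,"z": 0.5,"wx": 0,"wy": 0,"wz": 0,"hand": 45},
    {"x": 0,"y": 0,"z": 1.5,"wx": 0,"wy": 0,"wz": 0,"hand": 45},
    {"x": 0,"y": 0,"z": 2.5,"wx": 0,"wy": 0,"wz": 0,"hand": 45},
    {"x": 0,"y": 0,"z": 3.5,"wx": 0,"wy": 0,"wz": 0,"hand": 45},
    {"x": 0,"y": 0,"z": 4.5,"wx": 0,"wy": 0,"wz": 0,"hand": 45},
    {"x": 0,"y": -1.2,"z": 5.2,"wx": 0,"wy": 0,"wz": 0,"hand": 45},
    {"x": 0,"y": -1.2,"z": 5.2,"wx": 0,"wy": 0,"wz": 0,"hand": 45},
    {"x": 0,"y": -1.2,"z": 5.2,"wx": 0,"wy": 0,"wz": 0,"hand": 45}
  ]
}}

```text
t: 7.42
tool_pos: [0.5102, -0.0908, 0.2281]
tcp_rot: [0.999, -0.035, 0.002, 0.001]
wrist_force: [0.7, 0.8, -0.7]
opening: 0.526
```

Run:
```python
from rig import get_obs, imaging
from h import *
o=get_obs();print(o["tool_pos"],o["tcp_rot"].round(4),o["joint_pos"].round(3),o["qd"].round(3))
for n in("wrist","scene","top"):
    im=imaging.get_image(n);cv2.imwrite(f"pics/{n}5.png",im["pixels"][:,:,::-1]);pickle.dump(im,open(f"{n}5.pkl","wb"))
    print(n,proj(im,(.505,-.133,.11)),proj(im,(.51,-.052,.097)))
    if n=="scene": cv2.imwrite("pics/s5z.png",cv2.resize(im["pixels"][200:340,120:270,::-1],None,fx=4,fy=4,interpolation=cv2.INTER_CUBIC))
```

```text
[ 0.51022688 -0.09082442  0.2281353 ] [ 9.994e-01 -3.550e-02  1.800e-03  7.000e-04] [-0.1    0.427  0.337  1.817 -0.172  0.923  0.242] [-0.026  0.034 -0.061  0.048 -0.024  0.002 -0.006]
wrist (np.float64(317.4018762814334), np.float64(294.26431968683744)) (np.float64(316.0494457999828), np.float64(170.08226795518124))
scene (np.float64(169.53176895164466), np.float64(256.0846004091443)) (np.float64(214.38724426936727), np.float64(251.63405195879653))
top (np.float64(465.2343052724143), np.float64(273.0943078170851)) (np.float64(419.19875207991316), np.float64(271.33118179387924))
```

View pics/wrist5.png

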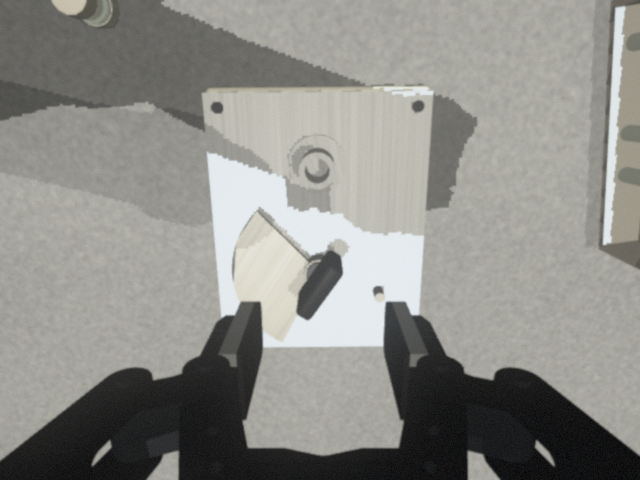

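View pics/s5z.png

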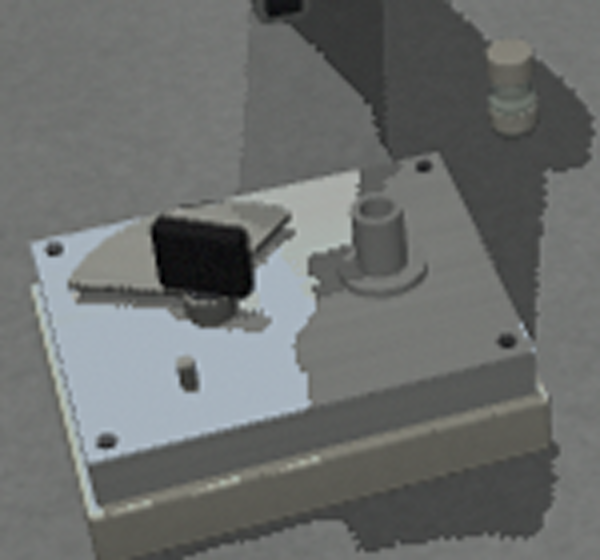

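View pics/top5.png

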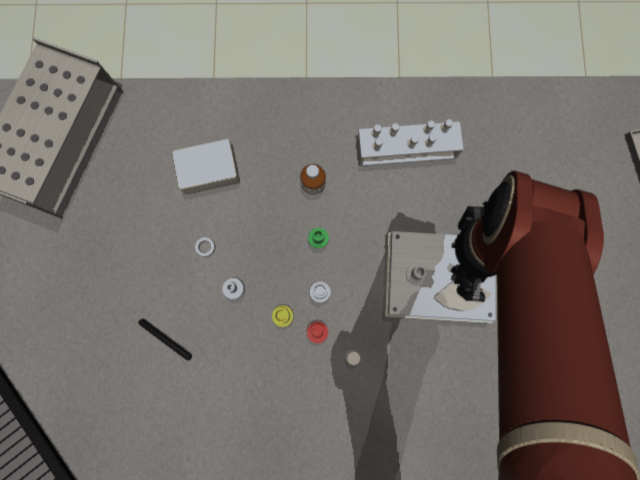

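Run:
```python
from h import *
im=pickle.load(open("wrist5.pkl","rb"));g=im["pixels"].mean(2)
x0,y0,x1,y1=290,235,350,330
m=g[y0:y1,x0:x1]<70
c=max(blobs(m,50),key=cv2.contourArea)+[x0,y0]
h=cv2.convexHull(c);a=cv2.approxPolyDP(h,1.5,True)[:,0];print(a.tolist())
for i in range(len(a)):
    p,q=a[i],a[(i+1)%len(a)]
    P,Q=ray(im,*p,.11),ray(im,*q,.11);d=Q-P;print(p,q,np.round(np.linalg.norm(d)*1000,1),np.degrees(np.arctan2(d[1],d[0]))%180, P[:2].round(4))
cv2.imwrite("pics/w5z.png",cv2.resize(im["pixels"][y0:y1,x0-20:x1+20,::-1],None,fx=6,fy=6,interpolation=cv2.INTER_CUBIC))
# module axis in wrist
for u,v in[(217,107),(418,106)]: print(ray(im,u,v,.06))
print(ray(im,318.5,165,.097))
```

```text
[[324, 263], [326, 266], [325, 270], [299, 307], [301, 291], [317, 267]]
[324 263] [326 266] 2.5 118.0338294120902 [ 0.511 -0.111]
[326 266] [325 270] 2.9 72.9513892630662 [ 0.5121 -0.1132]
[325 270] [299 307] 32.1 52.7789033678833 [ 0.5113 -0.116 ]
[299 307] [301 291] 11.9 78.58902606244352 [ 0.4919 -0.1415]
[301 291] [317 267] 20.2 53.86345004439315 [ 0.4942 -0.1298]
[317 267] [324 263] 5.4 27.288838294588555 [ 0.5062 -0.1135]
[ 0.4435524  -0.00857923  0.06      ]
[ 0.58361537 -0.01769723  0.06      ]
[ 0.5118067  -0.04887628  0.097     ]
```

View pics/w5z.png

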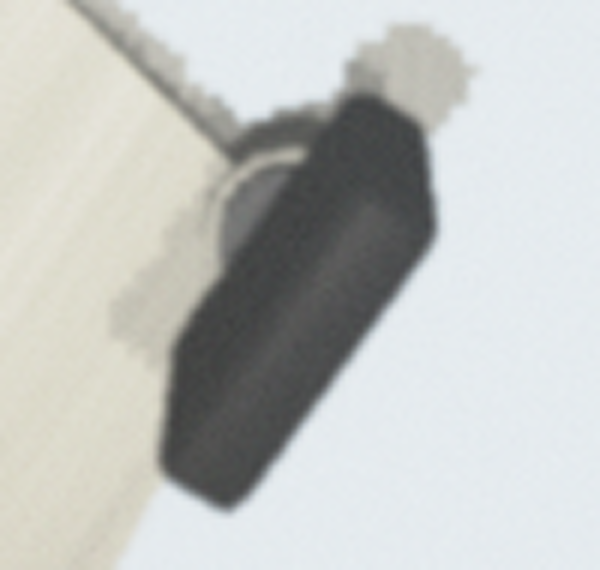

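{"op": "step_arm", "data": {
  "rows": [
    {"x": -0.15,"y": -1.45,"z": 0,"wx": 0,"wy": 0,"wz": 1.4,"hand": 40},
    {"x": -0.15,"y": -1.45,"z": 0,"wx": 0,"wy": 0,"wz": 2.8,"hand": 40},
    {"x": -0.15,"y": -1.45,"z": 0,"wx": 0,"wy": 0,"wz": 4.2,"hand": 40},
    {"x": -0.15,"y": -1.45,"z": 0,"wx": 0,"wy": 0,"wz": 5.6,"hand": 40},
    {"x": -0.15,"y": -1.45,"z": 0,"wx": 0,"wy": 0,"wz": 7,"hand": 40},
    {"x": -0.15,"y": -1.45,"z": 0,"wx": 0,"wy": 0,"wz": 8.4,"hand": 40},
    {"x": -0.15,"y": -1.45,"z": 0,"wx": 0,"wy": 0,"wz": 9.8,"hand": 40},
    {"x": -0.15,"y": -1.45,"z": 0,"wx": 0,"wy": 0,"wz": 11.2,"hand": 40},
    {"x": -0.15,"y": -1.45,"z": 0,"wx": 0,"wy": 0,"wz": 12.6,"hand": 40},
    {"x": -0.15,"y": -1.45,"z": 0,"wx": 0,"wy": 0,"wz": 14,"hand": 40},
    {"x": -0.15,"y": -1.45,"z": 0,"wx": 0,"wy": 0,"wz": 15,"hand": 40}
  ]
}}

```text
t: 8.48
tool_pos: [0.5048, -0.1304, 0.2252]
tcp_rot: [0.811, 0.585, -0.001, -0.001]
wrist_force: [0.1, -0.2, 0.3]
opening: 0.47
```

Run:
```python
from rig import get_obs
o=get_obs();print(o["tool_pos"],o["tcp_rot"].round(4),o["joint_pos"].round(3))
```

```text
[ 0.50476457 -0.130391    0.2251974 ] [ 8.110e-01  5.851e-01 -7.000e-04 -1.400e-03] [ 0.219  0.424 -0.012  1.8    0.005  0.921  1.456]
```

{"op": "step_arm", "data": {
  "rows": [
    {"x": 0,"y": 0,"z": 0,"wx": 0,"wy": 0,"wz": 1.4,"hand": 40},
    {"x": 0,"y": 0,"z": 0,"wx": 0,"wy": 0,"wz": 2.8,"hand": 40},
    {"x": 0,"y": 0,"z": 0,"wx": 0,"wy": 0,"wz": 4.2,"hand": 40},
    {"x": 0,"y": 0,"z": 0,"wx": 0,"wy": 0,"wz": 5.6,"hand": 40},
    {"x": 0,"y": 0,"z": 0,"wx": 0,"wy": 0,"wz": 7,"hand": 40},
    {"x": 0,"y": 0,"z": 0,"wx": 0,"wy": 0,"wz": 8.4,"hand": 40},
    {"x": 0,"y": 0,"z": 0,"wx": 0,"wy": 0,"wz": 9.8,"hand": 40},
    {"x": 0,"y": 0,"z": 0,"wx": 0,"wy": 0,"wz": 11.2,"hand": 40},
    {"x": 0,"y": 0,"z": 0,"wx": 0,"wy": 0,"wz": 12.6,"hand": 40},
    {"x": 0,"y": 0,"z": 0,"wx": 0,"wy": 0,"wz": 14,"hand": 40},
    {"x": 0,"y": 0,"z": 0,"wx": 0,"wy": 0,"wz": 14.3,"hand": 40},
    {"x": 0,"y": 0,"z": 0,"wx": 0,"wy": 0,"wz": 14.3,"hand": 40}
  ]
}}

```text
t: 9.48
tool_pos: [0.5049, -0.131, 0.2256]
tcp_rot: [0.32, 0.947, 0.0, -0.001]
wrist_force: [0.6, 0.4, -0.4]
opening: 0.472
```

Run:
```python
from rig import get_obs,imaging
from h import *
o=get_obs();q=o["tcp_rot"];print(o["tool_pos"],q.round(4),o["joint_pos"].round(3),np.degrees(2*np.arctan2(q[1],q[0])))
im=imaging.get_image("wrist");cv2.imwrite("pics/w6.png",im["pixels"][:,:,::-1]);pickle.dump(im,open("w6.pkl","wb"))
print(proj(im,(.505,-.132,.11)),proj(im,(.505,-.132,.0)),proj(im,(*o["tool_pos"][:2],.11)))
```

```text
[ 0.50487893 -0.13100253  0.22555232] [ 3.201e-01  9.474e-01  3.000e-04 -1.100e-03] [ 0.443  0.441 -0.335  1.792  0.173  0.939  2.525] 142.6611466826566
(np.float64(321.19874924379974), np.float64(230.32115622212928)) (np.float64(321.5004792746148), np.float64(195.94139574138364)) (np.float64(322.30593622692965), np.float64(231.4148798331799))
```

View pics/w6.png

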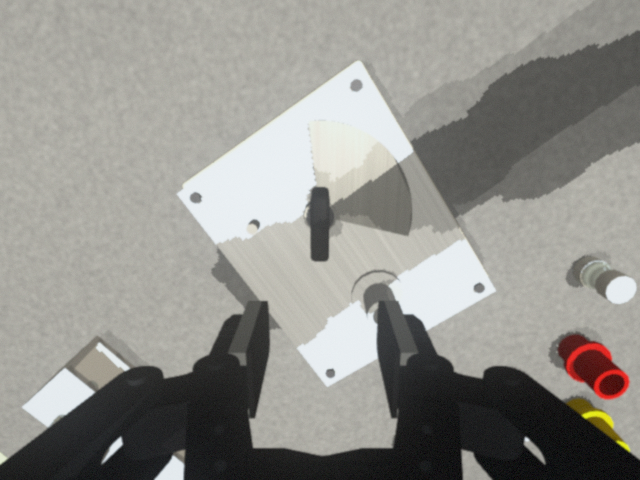

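{"op": "step_arm", "data": {
  "rows": [
    {"x": 0.06,"y": -0.05,"z": -1,"wx": 0,"wy": 0,"wz": 0,"hand": 40},
    {"x": 0.06,"y": -0.05,"z": -2,"wx": 0,"wy": 0,"wz": 0,"hand": 40},
    {"x": 0.06,"y": -0.05,"z": -3,"wx": 0,"wy": 0,"wz": 0,"hand": 40},
    {"x": 0.06,"y": -0.05,"z": -4,"wx": 0,"wy": 0,"wz": 0,"hand": 40},
    {"x": 0.06,"y": -0.05,"z": -4.5,"wx": 0,"wy": 0,"wz": 0,"hand": 40},
    {"x": 0.06,"y": -0.05,"z": -4.8,"wx": 0,"wy": 0,"wz": 0,"hand": 40},
    {"x": 0.06,"y": -0.05,"z": -4.8,"wx": 0,"wy": 0,"wz": 0,"hand": 40},
    {"x": 0.06,"y": -0.05,"z": -4.8,"wx": 0,"wy": 0,"wz": 0,"hand": 40},
    {"x": 0.06,"y": -0.05,"z": -4.8,"wx": 0,"wy": 0,"wz": 0,"hand": 40}
  ]
}}

```text
t: 10.28
tool_pos: [0.5082, -0.1333, 0.0836]
tcp_rot: [0.32, 0.947, 0.0, 0.001]
wrist_force: [-0.3, 0.2, 0.4]
opening: 0.468
```

Run:
```python
from rig import get_obs,imaging
from h import *
o=get_obs();q=o["tcp_rot"];print(o["tool_pos"],q.round(4),o["wrist_force"].round(2))
im=imaging.get_image("wrist");cv2.imwrite("pics/w7.png",im["pixels"][:,:,::-1])
```

```text
[ 0.50818495 -0.13334564  0.08364913] [3.201e-01 9.474e-01 1.000e-04 1.300e-03] [-0.25  0.18  0.35]
```

View pics/w7.png

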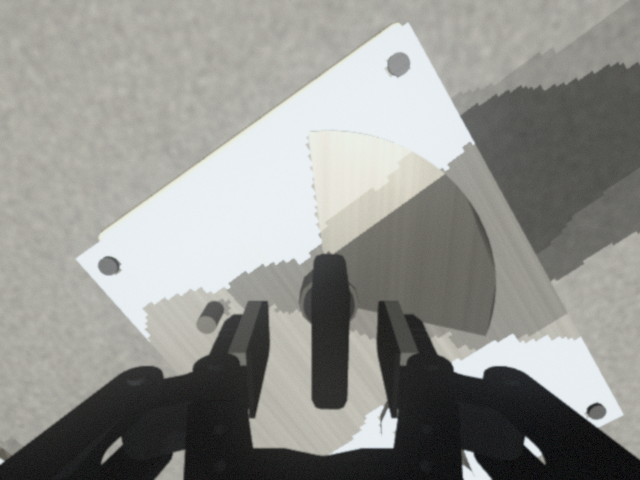

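{"op": "step_arm", "data": {
  "rows": [
    {"x": -0.053,"y": 0.04,"z": -0.08,"wx": 0,"wy": 0,"wz": 0,"hand": 40},
    {"x": -0.053,"y": 0.04,"z": -0.08,"wx": 0,"wy": 0,"wz": 0,"hand": 40},
    {"x": -0.053,"y": 0.04,"z": -0.08,"wx": 0,"wy": 0,"wz": 0,"hand": 20},
    {"x": -0.053,"y": 0.04,"z": -0.08,"wx": 0,"wy": 0,"wz": 0,"hand": 3},
    {"x": -0.053,"y": 0.04,"z": -0.08,"wx": 0,"wy": 0,"wz": 0,"hand": 3},
    {"x": -0.053,"y": 0.04,"z": -0.08,"wx": 0,"wy": 0,"wz": 0,"hand": 3},
    {"x": -0.053,"y": 0.04,"z": -0.08,"wx": 0,"wy": 0,"wz": 0,"hand": 3},
    {"x": -0.053,"y": 0.04,"z": -0.08,"wx": 0,"wy": 0,"wz": 0,"hand": 3},
    {"x": -0.053,"y": 0.04,"z": -0.08,"wx": 0,"wy": 0,"wz": 0,"hand": 3}
  ],
  "force": 50
}}

```text
t: 11.08
tool_pos: [0.506, -0.1325, 0.0805]
tcp_rot: [0.32, 0.947, -0.0, 0.001]
wrist_force: [-0.3, -1.1, 3.6]
opening: 0.131
```

Run:
```python
from rig import get_obs
from h import *
o=get_obs();q=o["tcp_rot"];print(o["tool_pos"],q.round(4),o["wrist_force"].round(2),o["ft_torque"].round(2),o["opening"]*85.4,np.degrees(2*np.arctan2(q[1],q[0])),o["joint_pos"].round(2))
```

```text
[ 0.50603177 -0.13250168  0.0805258 ] [ 3.201e-01  9.474e-01 -1.000e-04  7.000e-04] [-0.31 -1.07  3.56] [-0.17 -0.04  0.  ] 11.152317030963774 142.66305574154913 [ 0.38  0.64 -0.26  1.94  0.28  0.59  2.43]
```

Gripped at 11.2 mm with low side force. Turning clockwise.

{"op": "step_arm", "data": {
  "rows": [
    {"x": 0,"y": 0,"z": 0,"wx": 0,"wy": 0,"wz": -1,"hand": 3},
    {"x": 0,"y": 0,"z": 0,"wx": 0,"wy": 0,"wz": -2,"hand": 3},
    {"x": 0,"y": 0,"z": 0,"wx": 0,"wy": 0,"wz": -3,"hand": 3},
    {"x": 0,"y": 0,"z": 0,"wx": 0,"wy": 0,"wz": -4,"hand": 3},
    {"x": 0,"y": 0,"z": 0,"wx": 0,"wy": 0,"wz": -5,"hand": 3},
    {"x": 0,"y": 0,"z": 0,"wx": 0,"wy": 0,"wz": -6,"hand": 3},
    {"x": 0,"y": 0,"z": 0,"wx": 0,"wy": 0,"wz": -7,"hand": 3},
    {"x": 0,"y": 0,"z": 0,"wx": 0,"wy": 0,"wz": -8,"hand": 3},
    {"x": 0,"y": 0,"z": 0,"wx": 0,"wy": 0,"wz": -9,"hand": 3},
    {"x": 0,"y": 0,"z": 0,"wx": 0,"wy": 0,"wz": -10,"hand": 3}
  ]
}}

```text
t: 11.92
tool_pos: [0.5067, -0.1337, 0.0805]
tcp_rot: [0.692, 0.722, 0.0, 0.002]
wrist_force: [2.0, -4.0, 2.0]
opening: 0.133
```

```bash
cat > st.py <<'E'
from rig import get_obs
from h import *
o=get_obs();q=o["tcp_rot"];print(o["tool_pos"].round(4),q.round(4),o["wrist_force"].round(2),o["ft_torque"].round(2),o["opening"]*85.4,"psi",np.degrees(2*np.arctan2(q[1],q[0])),o["joint_pos"].round(2))
E
python3 st.py
```

```text
[ 0.5067 -0.1337  0.0805] [6.920e-01 7.219e-01 2.000e-04 1.900e-03] [ 1.97 -3.98  1.99] [-0.56 -0.21  0.13] 11.3897936876719 psi 92.42298369349764 [ 0.22  0.63 -0.01  1.95  0.01  0.56  1.82]
```

{"op": "step_arm", "data": {
  "rows": [
    {"x": 0,"y": 0,"z": 0,"wx": 0,"wy": 0,"wz": -1,"hand": 3},
    {"x": 0,"y": 0,"z": 0,"wx": 0,"wy": 0,"wz": -2,"hand": 3},
    {"x": 0,"y": 0,"z": 0,"wx": 0,"wy": 0,"wz": -3,"hand": 3},
    {"x": 0,"y": 0,"z": 0,"wx": 0,"wy": 0,"wz": -4,"hand": 3},
    {"x": 0,"y": 0,"z": 0,"wx": 0,"wy": 0,"wz": -5,"hand": 3},
    {"x": 0,"y": 0,"z": 0,"wx": 0,"wy": 0,"wz": -6,"hand": 3},
    {"x": 0,"y": 0,"z": 0,"wx": 0,"wy": 0,"wz": -7,"hand": 3},
    {"x": 0,"y": 0,"z": 0,"wx": 0,"wy": 0,"wz": -8,"hand": 3},
    {"x": 0,"y": 0,"z": 0,"wx": 0,"wy": 0,"wz": -9,"hand": 3},
    {"x": 0,"y": 0,"z": 0,"wx": 0,"wy": 0,"wz": -10,"hand": 3},
    {"x": 0,"y": 0,"z": 0,"wx": 0,"wy": 0,"wz": -11,"hand": 3},
    {"x": 0,"y": 0,"z": 0,"wx": 0,"wy": 0,"wz": -12,"hand": 3}
  ]
}}

```text
t: 12.92
tool_pos: [0.506, -0.1352, 0.0805]
tcp_rot: [0.96, 0.279, 0.0, 0.002]
wrist_force: [0.7, -5.2, 2.8]
opening: 0.134
```

```bash
python3 st.py
python3 - <<'E'
from rig import imaging
import cv2
im=imaging.get_image("scene");cv2.imwrite("pics/s8z.png",cv2.resize(im["pixels"][200:340,120:270,::-1],None,fx=4,fy=4,interpolation=cv2.INTER_CUBIC))
E
```

```text
[ 0.506  -0.1352  0.0805] [9.604e-01 2.786e-01 4.000e-04 2.400e-03] [ 0.74 -5.16  2.77] [-0.98 -0.02  0.16] 11.44796913153798 psi 32.34970533404945 [ 0.03  0.65  0.29  1.96 -0.31  0.58  1.09]
```

View pics/s8z.png

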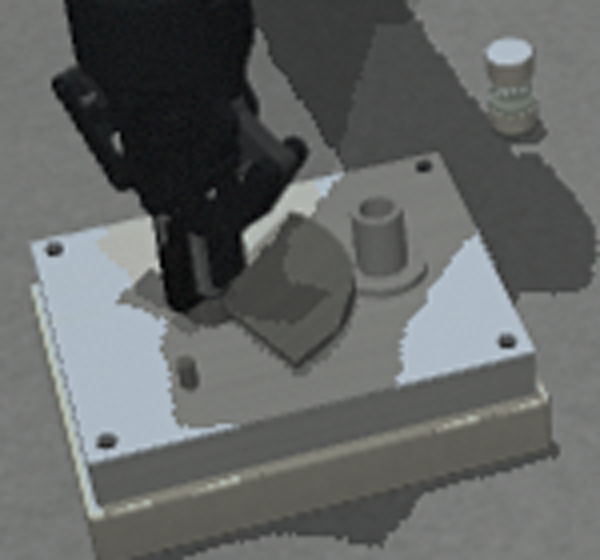

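The cam plate now overlaps the sleeve's flange (crop (350,285)) and the sleeve is still upright. Going on slowly to the stop.

{"op": "step_arm", "data": {
  "rows": [
    {"x": 0,"y": 0,"z": 0,"wx": 0,"wy": 0,"wz": -1,"hand": 3},
    {"x": 0,"y": 0,"z": 0,"wx": 0,"wy": 0,"wz": -2,"hand": 3},
    {"x": 0,"y": 0,"z": 0,"wx": 0,"wy": 0,"wz": -3,"hand": 3},
    {"x": 0,"y": 0,"z": 0,"wx": 0,"wy": 0,"wz": -4,"hand": 3},
    {"x": 0,"y": 0,"z": 0,"wx": 0,"wy": 0,"wz": -5,"hand": 3},
    {"x": 0,"y": 0,"z": 0,"wx": 0,"wy": 0,"wz": -5.7,"hand": 3},
    {"x": 0,"y": 0,"z": 0,"wx": 0,"wy": 0,"wz": -6.3,"hand": 3},
    {"x": 0,"y": 0,"z": 0,"wx": 0,"wy": 0,"wz": -6.7,"hand": 3},
    {"x": 0,"y": 0,"z": 0,"wx": 0,"wy": 0,"wz": -6.7,"hand": 3}
  ]
}}

```text
t: 13.72
tool_pos: [0.505, -0.1355, 0.0805]
tcp_rot: [1.0, -0.009, 0.0, 0.002]
wrist_force: [-1.6, -4.6, 3.8]
opening: 0.128
```

```bash
python3 st.py
```

```text
[ 0.505  -0.1355  0.0805] [ 1.0e+00 -9.1e-03  3.0e-04  2.4e-03] [-1.59 -4.63  3.83] [-0.86  0.25 -0.12] 10.947913207386435 psi -1.0402658652787917 [-0.08  0.67  0.46  1.96 -0.48  0.62  0.68]
```

{"op": "step_arm", "data": {
  "rows": [
    {"x": 0,"y": 0,"z": 0,"wx": 0,"wy": 0,"wz": -0.3,"hand": 3},
    {"x": 0,"y": 0,"z": 0,"wx": 0,"wy": 0,"wz": -0.6,"hand": 3},
    {"x": 0,"y": 0,"z": 0,"wx": 0,"wy": 0,"wz": -0.9,"hand": 3},
    {"x": 0,"y": 0,"z": 0,"wx": 0,"wy": 0,"wz": -0.9,"hand": 3}
  ]
}}

```text
t: 14.05
tool_pos: [0.505, -0.1355, 0.0806]
tcp_rot: [0.999, -0.045, -0.0, 0.003]
wrist_force: [-1.5, -6.5, 3.2]
opening: 0.135
```

```bash
python3 st.py
```

```text
[ 0.505  -0.1355  0.0806] [ 0.999  -0.0446 -0.      0.003 ] [-1.46 -6.48  3.23] [-1.14  0.4   1.1 ] 11.487837036413664 psi -5.110488824592147 [-0.09  0.67  0.48  1.96 -0.5   0.62  0.62]
```

Torque jumped to 1.1 N m at ψ ≈ -5°, against an expected seat of about -3.6°, so the screw is on its stop. Holding briefly.

{"op": "step_arm", "data": {
  "rows": [
    {"x": 0,"y": 0,"z": 0,"wx": 0,"wy": 0,"wz": -0.1,"hand": 3},
    {"x": 0,"y": 0,"z": 0,"wx": 0,"wy": 0,"wz": -0.2,"hand": 3},
    {"x": 0,"y": 0,"z": 0,"wx": 0,"wy": 0,"wz": -0.2,"hand": 3},
    {"x": 0,"y": 0,"z": 0,"wx": 0,"wy": 0,"wz": -0.2,"hand": 3},
    {"x": 0,"y": 0,"z": 0,"wx": 0,"wy": 0,"wz": -0.2,"hand": 3}
  ]
}}

```text
t: 14.47
tool_pos: [0.5049, -0.1355, 0.0806]
tcp_rot: [0.999, -0.052, -0.0, 0.003]
wrist_force: [-1.4, -6.7, 4.0]
opening: 0.137
```

```bash
python3 st.py;  python3 - <<'E'
from rig import imaging
import cv2
im=imaging.get_image("scene");cv2.imwrite("pics/s9z.png",cv2.resize(im["pixels"][200:340,120:270,::-1],None,fx=4,fy=4,interpolation=cv2.INTER_CUBIC))
im=imaging.get_image("wrist");cv2.imwrite("pics/w9.png",im["pixels"][:,:,::-1])
E
```

```text
[ 0.5049 -0.1355  0.0806] [ 9.987e-01 -5.180e-02 -1.000e-04  3.100e-03] [-1.41 -6.67  3.95] [-1.21  0.46  1.41] 11.703273710382245 psi -5.935870157913335 [-0.09  0.68  0.48  1.96 -0.51  0.62  0.61]
```

View pics/s9z.png

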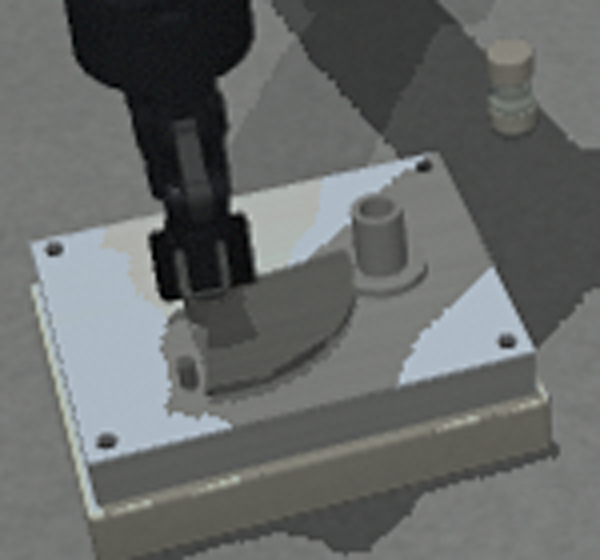

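View pics/w9.png

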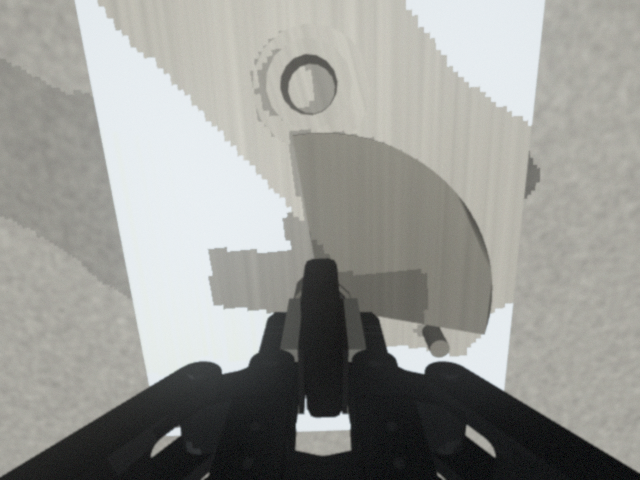

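Seated: the cam plate's edge is at the stop pin (wrist (435,340)), the wing points at the well, and the sleeve is home. Backing off a quarter turn.

{"op": "step_arm", "data": {
  "rows": [
    {"x": 0,"y": 0,"z": 0,"wx": 0,"wy": 0,"wz": 1,"hand": 3},
    {"x": 0,"y": 0,"z": 0,"wx": 0,"wy": 0,"wz": 2,"hand": 3},
    {"x": 0,"y": 0,"z": 0,"wx": 0,"wy": 0,"wz": 3,"hand": 3},
    {"x": 0,"y": 0,"z": 0,"wx": 0,"wy": 0,"wz": 4,"hand": 3},
    {"x": 0,"y": 0,"z": 0,"wx": 0,"wy": 0,"wz": 5,"hand": 3},
    {"x": 0,"y": 0,"z": 0,"wx": 0,"wy": 0,"wz": 6,"hand": 3},
    {"x": 0,"y": 0,"z": 0,"wx": 0,"wy": 0,"wz": 7,"hand": 3},
    {"x": 0,"y": 0,"z": 0,"wx": 0,"wy": 0,"wz": 8,"hand": 3},
    {"x": 0,"y": 0,"z": 0,"wx": 0,"wy": 0,"wz": 9,"hand": 3},
    {"x": 0,"y": 0,"z": 0,"wx": 0,"wy": 0,"wz": 10,"hand": 3}
  ]
}}

```text
t: 15.4
tool_pos: [0.5062, -0.135, 0.0806]
tcp_rot: [0.928, 0.373, 0.001, 0.002]
wrist_force: [0.7, -4.4, 2.0]
opening: 0.132
```

{"op": "step_arm", "data": {
  "rows": [
    {"x": 0,"y": 0,"z": 0,"wx": 0,"wy": 0,"wz": 1,"hand": 3},
    {"x": 0,"y": 0,"z": 0,"wx": 0,"wy": 0,"wz": 2,"hand": 3},
    {"x": 0,"y": 0,"z": 0,"wx": 0,"wy": 0,"wz": 3,"hand": 3},
    {"x": 0,"y": 0,"z": 0,"wx": 0,"wy": 0,"wz": 4,"hand": 3},
    {"x": 0,"y": 0,"z": 0,"wx": 0,"wy": 0,"wz": 5,"hand": 3},
    {"x": 0,"y": 0,"z": 0,"wx": 0,"wy": 0,"wz": 6,"hand": 3},
    {"x": 0,"y": 0,"z": 0,"wx": 0,"wy": 0,"wz": 7,"hand": 3},
    {"x": 0,"y": 0,"z": 0,"wx": 0,"wy": 0,"wz": 8,"hand": 3},
    {"x": 0,"y": 0,"z": 0,"wx": 0,"wy": 0,"wz": 8.5,"hand": 3},
    {"x": 0,"y": 0,"z": 0,"wx": 0,"wy": 0,"wz": 8.5,"hand": 3},
    {"x": 0,"y": 0,"z": 0,"wx": 0,"wy": 0,"wz": 8.5,"hand": 3},
    {"x": 0,"y": 0,"z": 0,"wx": 0,"wy": 0,"wz": 8.5,"hand": 3}
  ]
}}

```text
t: 16.4
tool_pos: [0.5067, -0.1339, 0.0805]
tcp_rot: [0.731, 0.682, 0.0, 0.002]
wrist_force: [2.1, -5.1, 3.6]
opening: 0.128
```

{"op": "step_arm", "data": {
  "rows": [
    {"x": 0,"y": 0,"z": 0,"wx": 0,"wy": 0,"wz": 0,"hand": 3},
    {"x": 0,"y": 0,"z": 0,"wx": 0,"wy": 0,"wz": 0,"hand": 3},
    {"x": 0,"y": 0,"z": 0,"wx": 0,"wy": 0,"wz": 0,"hand": 3},
    {"x": 0,"y": 0,"z": 0,"wx": 0,"wy": 0,"wz": 0,"hand": 3},
    {"x": 0,"y": 0,"z": 0,"wx": 0,"wy": 0,"wz": 0,"hand": 3},
    {"x": 0,"y": 0,"z": 0,"wx": 0,"wy": 0,"wz": 0,"hand": 3}
  ]
}}

```text
t: 16.9
tool_pos: [0.5067, -0.1339, 0.0805]
tcp_rot: [0.731, 0.682, 0.0, 0.002]
wrist_force: [1.5, -5.2, 2.4]
opening: 0.128
```

```bash
python3 st.py;  python3 - <<'E'
from rig import imaging,get_obs
import cv2
print(get_obs()["qd"].round(3))
im=imaging.get_image("scene");cv2.imwrite("pics/s10z.png",cv2.resize(im["pixels"][200:340,120:270,::-1],None,fx=4,fy=4,interpolation=cv2.INTER_CUBIC));cv2.imwrite("pics/s10.png",im["pixels"][:,:,::-1])
im=imaging.get_image("wrist");cv2.imwrite("pics/w10.png",im["pixels"][:,:,::-1])
E
```

```text
[ 0.5067 -0.1339  0.0805] [7.309e-01 6.825e-01 1.000e-04 2.000e-03] [ 1.5  -5.22  2.35] [-0.86 -0.33  0.1 ] 10.969153249722224 psi 86.07682528929853 [ 0.2   0.63  0.02  1.95 -0.02  0.56  1.74]
[ 0.002  0.001 -0.001 -0.001  0.001 -0.002 -0.004]
```

View pics/s10z.png

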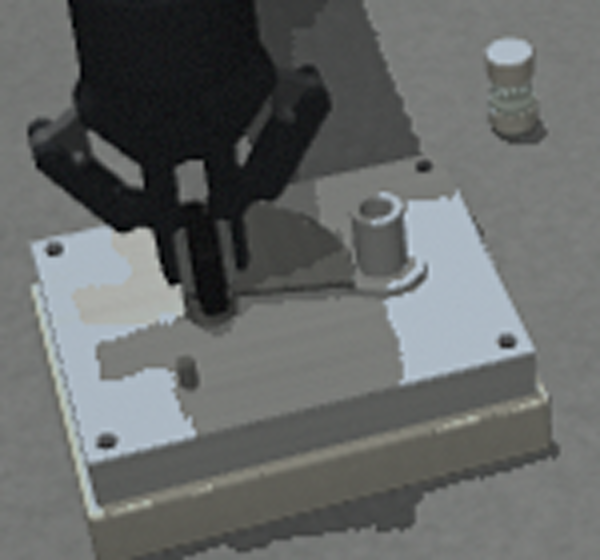

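View pics/w10.png

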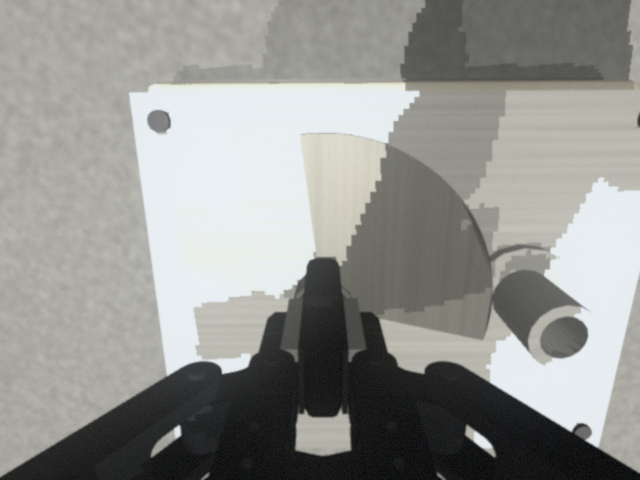

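View pics/s10.png

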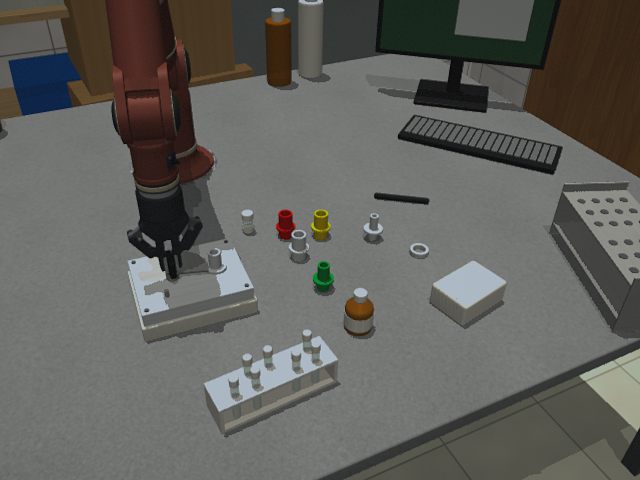

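The sleeve is upright and home, the wing stands across the line to the well at ψ = 86°, the grip is held, the arm is still, and the other objects are unmoved. Handing in.

```bash
python3 -c "
from rig import ticket;print(ticket.close_job())"
```

```text
the job is handed in; nothing more can be done
None
```

The job is done and handed in at about 17 s, well inside the 61 s limit; the system reported no verdict.

- **Sleeve:** I put the grey 24 mm sleeve (top image (271,245)) into the well and let go. There was no resistance on the way down, it stopped at the expected height, and the pictures show it upright with its flange on the deck.
- **Clamp screw:** I turned it clockwise about 147° to its stop. The torque jumped from about 0.15 to 1.4 N m and the plate's edge was at the stop pin. I then backed it off about 90°, judged by the gripper's turn from the module's measured heading.
- **At hand-in:** The gripper was still holding the wing head, closed to 11 mm at 50 N. The arm was still, and the other sleeves and bystanders looked unmoved in the last scene picture.
- **Disagreements:** The cameras differed by about 2 mm on where the well and screw are, so I went by the wrist view. At the stop the gripper turned about 2° past the expected heading, from give in the grip, which is well inside the tolerance.

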